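# Clamp the hat form and present the finial

## Task

Get the hat form ready for its finial: turn the clamp's crank clockwise until it is tight and the pad presses firmly on the brim board. Then pick up the small tray without letting the loose finial ball leave its pocket, and finish holding it in the gripper, still and level, beside the crown: within a hand's breadth of it, the tray's base about as high as the crown's top, touching nothing (do not set it down or let go). Do not shove the hat form about, and leave the block, spool, jar and brush where they are.

Things in the scene. Friction and masses are not known exactly. Their poses are not given: they have to be found in the camera images.
- clamp: Grey cast bench-mounted C-clamp, bolted down. Origin on the bench straight below its vertical screw; z up. Column (26 x 40 mm, centre 60 mm along its +y) on a foot 12 mm high reaching 140 mm along +y; arm top 103 mm, nut boss (36 mm diameter) on the screw axis to 107 mm above the bench. The brim lies in its throat, on the -y side.
- crank (a joint): Crank angle q (rad), grows turning clockwise seen from above; lowers pad and crank 1.273 mm per rad (8 mm a turn). Range 0 to 15.7 (hard stop); starts 3.5 to 7. Pad meets the brim at 12.6, then its cushion presses 5 N per mm: 13 N at 14.6. Stays where left; 1.5 N at the knob turns it. The arm points along (cos q, -sin q) in the clamp's frame.
- knob_mid (a point): Middle of the upright wooden knob on the crank's end: 21 mm diameter, 44 mm tall, 50 mm from the screw axis, spins freely on its pin. Its height above the bench is 170 mm minus 1.273 mm per rad of crank angle. The flat crank arm's top is 25 mm under this point; the hub on the screw axis rises 5 mm above the arm's top.
- pad: Round cork-faced pad, 28 mm diameter, at the lower end of the clamp's screw. Origin: centre of its cork underside.
- form: Black wooden hat form, loose on the bench, 1 kg: round flat brim board, 280 mm diameter, 22 mm thick, with a tapered crown in its middle, 104 mm diameter at the foot, 89 mm at its flat top 112 mm above the bench. Origin: centre of the underside; z up. Its edge lies under the pad, its centre about 118 mm from the screw.
- tray: Light wooden tray, about 160 g, 140 mm long (x), 60 mm wide (y), base 8 mm thick; upright board handle in the middle, 34 mm long (x), 10 mm thick (y), top 73 mm above the underside; a round pocket at each end 43 mm from the middle, rim 20 mm inside radius, 4.5 mm high. Origin: centre of the underside; z up.
- pocket (a point): Point in the tray's +x pocket, on its axis and 21 mm above the tray's underside, where the centre of the ball is when it lies in the middle of its pocket.
- finial_center (a point): Centre of the finial ball, white, smooth, 26 mm in diameter, 30 g, lying loose in the tray's +x pocket.
- block: Small black wooden crown block, 76 mm diameter at the foot, 80 mm tall; leave alone. Origin: centre of the underside.
- spool: Wooden thread spool, 38 mm diameter, 52 mm tall; leave alone. Origin: centre of the underside.
- jar: Amber glass lacquer jar with black cap, 54 mm diameter, 62 mm tall; leave alone. Origin: centre of the underside.
- brush: Lacquer brush, 170 mm long, lying on the bench; leave alone. Origin: under its middle.
There are look-alikes about, which are no part of the job. There is more than one size of the clamp; the job needs the smallest.

How it is judged:
By the outcome, as a careful person would: the job done as asked, in the order asked, and still so for the second after the job is handed in, while the arm keeps its last pose, push and grip.
It also fails if it takes over 61 s, if anything falls off the work surface, if the arm or the gripper's body presses on something with over 40 N, if the wrist force passes 120 N, or if a joint passes its speed limit or range.

## Robot

A 6-joint arm with a two-finger parallel gripper is mounted at the origin on the work surface. World frame = base frame: x ahead of the robot, y to its left, z up, the work surface at z = 0. Lengths are in m, angles in rad, forces in N, time in s.
With the tool pointing down it reaches from about 0.275 to 0.825 m from the base axis. Payload 4.9 kg.
Tool frame: the origin (TCP) lies midway between the tips of the shut fingers; the grasp point (between the pads) lies 19 mm behind it (bot.grip_depth is the distance from the TCP to the grasp point, in m); z points along the fingers, y is the line along which they close (so a half turn about z gives the same grasp; the last joint's range is limited). The gripper opens to 85 mm and grips with 20 to 120 N. Pads are 22 mm wide; open, the fingers measure 114 mm over their backs; the gripper's body (76 mm by 85 mm) begins 54 mm behind the grasp point. The pads swing forward as they close: fully open they stand 13 mm farther back than shut.
Start: joints at [-1.452, 0.326, -0.193, 1.052, 0, 1.437], TCP at [0.138, -0.533, 0.231] pointing down, gripper open.
Joint ranges: [-2.65, 2.65], [-0.97, 1.79], [-1.3, 1.35], [-1.93, 2.1], [-1.47, 1.37], [-3.14, 3.14]. Speed limits (rad/s): [2.57, 2.57, 3.14, 3.14, 3.14, 3.14].

## Interface

Orientations are given as a unit quaternion [w, x, y, z].
In Python, from cell import bot gives the robot as it stands. Calls block until the motion is done:
- bot.move_pose(position, orientation): joint-space move of the TCP to a pose.
- bot.move_linear(position, speed=0.15, rotation=None, until_force=None): straight line of the TCP; rotation=None keeps the orientation; speed is the mean speed in m/s. With until_force (N) it stops when the force on the tool has changed by that much, and returns True; else False.
- bot.goto_joints(angles): joint-space move.
- bot.set_gripper(opening, grasp_force=None): opening from 0.0 (shut) to 1.0 (fully open); grasp_force is the grip in N (None keeps the last); returns when the fingers have stopped.
- bot.wait(seconds).
- bot.solve_ik(position, orientation): joint angles nearest the present ones, or None.
- bot.camera(name): name is "scene" or "top" or "wrist"; returns the picture (400x640x3 uint8, red, green, blue); there is no depth.
- bot.calibration(name): a dict with "mtx" (3x3 intrinsics, pixels), "extrinsics" (4x4, takes a point from world to camera coordinates); the wrist camera has in their place "hand_eye" (4x4, takes a point from camera to tool coordinates, whose origin is the TCP and whose axes are the flange's). Camera axes: x right, y down, z forward; pixel columns grow to the right and rows downward; lengths in m; the calibration is good to about 2 mm. The wrist camera is an equidistant fisheye: a pixel r from the principal point sees the ray r / f radians off the axis. A picture is of the moment at which its call begins: read the wrist's pose just before it. calibration takes no time and is no camera call.
A pose or a line that the arm cannot do raises bot.PlanningError and nothing moves.
- bot.close_job(): hands the job in; it is judged then, once.
Trained networks look in the newest picture that a camera, given by its name, has taken for a name from the list of things; names that differ only in an ending like _2 or _b are one class to them, and where a whole thing is asked for, a point or a joint stands for the part that bears it (a point fixed in the world has none). Each returns a list of dicts, best first, with "confidence" (0 to 1); they miss things now and then, are a little off and sometimes report something else, mostly with a low value. They report only what shows in the picture. A call takes as long as a camera call. They do not tell look-alikes from the thing itself.
- bot.search_frame(camera, thing): "bbox" ([left, top, width, height] in pixels, round what is visible of it).
Readings, each from a call of its own:
- bot.read_clock(): time.
- bot.read_joint_positions(): joint angles.
- bot.read_joint_vel(): joint speeds.
- bot.read_joint_efforts(): joint torques, N m.
- bot.read_position(): TCP position.
- bot.read_tool_rot(): TCP orientation.
- bot.read_ft_force(): force on the tool from outside, world axes, zero at the start.
- bot.read_moment(): the same for the moment, N m.
- bot.read_gripper_width(): opening from 0.0 (shut) to 1.0 (fully open).
- bot.read_finger_force(): force on a finger pad.
Only numpy, scipy, OpenCV 4.12 (cv2) and the standard library are available. Lean on these libraries where they do the work, as an engineer would, in place of code of your own. Each camera call takes 0.05 s, during which the arm holds its last target. There are 200 camera calls.

## Working session

There is one attempt and no reset: what is moved stays moved. The work goes in short steps, each a Python script; the robot and the scene stay as the last script left them, time stands still between calls to the robot, and variables do not carry over. Pictures are saved under pics/ and viewed, at most 10 in all, crops included, and the job is handed in when it is done.

```bash
mkdir -p pics; ls; python3 - <<'E'
from cell import bot
import cv2,numpy as np
np.set_printoptions(precision=4,suppress=True)
for n in ("scene","top"):
    im=bot.camera(n); cv2.imwrite(f"pics/{n}0.png",im[:,:,::-1])
    c=bot.calibration(n); print(n,c["mtx"],c["extrinsics"])
    for t in ("clamp","crank","knob_mid","pad","form","tray","finial_center","block","spool","jar","brush"):
        print(t,[(d["bbox"],round(d["confidence"],2)) for d in bot.search_frame(n,t)][:5])
c=bot.calibration("wrist");print(c)
print(bot.read_clock())
a=cv2.imread("pics/scene0.png");b=cv2.imread("pics/top0.png")
E
```

```text
pics
scene [[392.5803   0.     314.4748]
 [  0.     392.5803 197.8044]
 [  0.       0.       1.    ]] [[-0.446   0.895  -0.008   0.2289]
 [ 0.7506  0.3692 -0.548  -0.355 ]
 [-0.4875 -0.2504 -0.8364  1.5559]
 [ 0.      0.      0.      1.    ]]
clamp [([393.1, 138.6, 64.9, 55.8], 0.95), ([376.6, 233.0, 51.8, 43.6], 0.68)]
crank [([469.6, 232.3, 33.7, 39.0], 0.83), ([381.9, 236.0, 13.0, 23.7], 0.79), ([402.7, 138.5, 23.9, 32.0], 0.76)]
knob_mid [([412.6, 146.0, 10.0, 18.5], 0.75), ([487.9, 246.9, 14.1, 19.9], 0.7)]
pad [([375.8, 254.3, 11.6, 5.3], 0.44), ([449.6, 257.2, 17.5, 13.4], 0.4), ([393.3, 169.5, 12.1, 9.2], 0.38)]
form [([294.7, 210.5, 98.5, 85.2], 0.78), ([382.5, 237.9, 11.1, 21.6], 0.49)]
tray [([250.6, 168.0, 40.9, 25.9], 0.81)]
finial_center [([254.3, 165.5, 35.5, 26.8], 0.54)]
block [([207.8, 163.2, 27.0, 27.5], 0.71)]
spool [([215.1, 226.2, 14.2, 18.2], 0.56)]
jar [([240.1, 245.7, 23.4, 23.4], 0.55)]
brush [([218.3, 125.5, 34.5, 17.4], 0.8)]
top [[404.9941   0.     324.67  ]
 [  0.     404.9941 202.874 ]
 [  0.       0.       1.    ]] [[ 0.0221 -0.9997 -0.0085  0.0367]
 [
[... 312 characters left out ...]
 20.4, 23.6], 0.54)]
knob_mid [([249.2, 246.1, 11.9, 12.0], 0.46)]
pad []
form [([259.1, 139.2, 78.5, 80.0], 0.56)]
tray [([373.3, 200.3, 29.5, 42.8], 0.72)]
finial_center [([392.8, 207.8, 7.5, 4.9], 0.43)]
block [([417.3, 185.6, 21.5, 17.2], 0.95)]
spool [([388.1, 138.7, 10.2, 13.1], 0.4)]
jar [([358.1, 128.3, 10.3, 17.1], 0.76)]
brush [([428.8, 247.7, 46.0, 14.6], 0.95)]
{'mtx': array([[309.7069,   0.    , 318.1798],
       [  0.    , 309.7069, 197.5994],
       [  0.    ,   0.    ,   1.    ]]), 'hand_eye': array([[-0.    , -0.9604, -0.2785,  0.0704],
       [ 1.    , -0.0004,  0.001 ,  0.0012],
       [-0.0011, -0.2785,  0.9604, -0.1441],
       [ 0.    ,  0.    ,  0.    ,  1.    ]])}
1.2
```

View both.

```bash
python3 - <<'E'
import cv2
a=cv2.imread("pics/scene0.png")[100:320,180:520];b=cv2.imread("pics/top0.png")[110:330,140:480]
cv2.imwrite("pics/s1.png",cv2.resize(a,(800,518),interpolation=3));cv2.imwrite("pics/t1.png",cv2.resize(b,(800,518),interpolation=3))
E
```

```text
(no output)
```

View pics/s1.png

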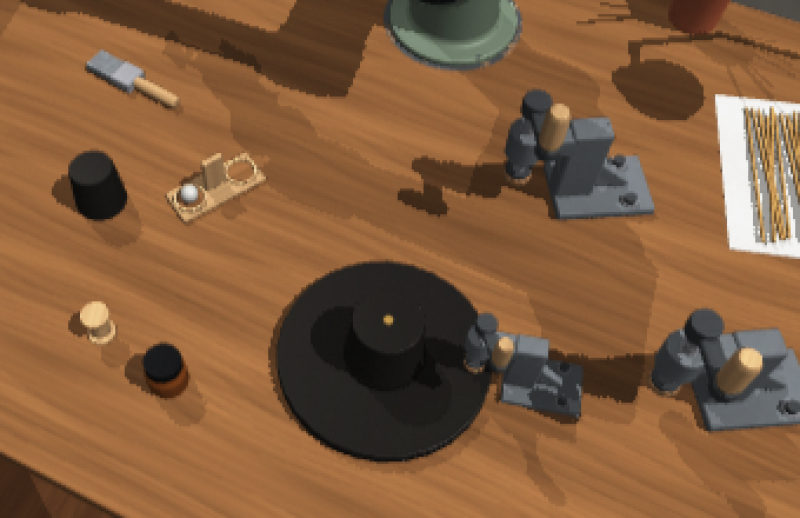

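View pics/t1.png

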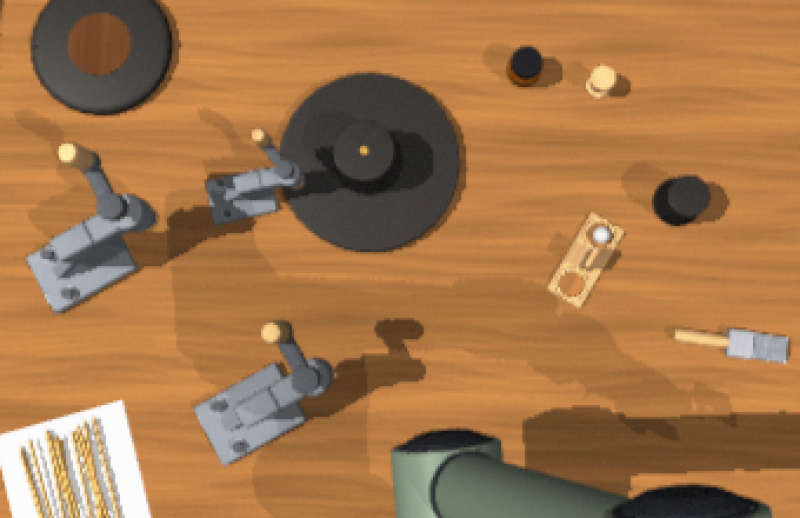

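The scene view shows the small clamp at crop (525,365) gripping the brim, with larger look-alikes at (580,165) and (740,370). The top view shows the small clamp at crop (260,175), with the big ones at (105,210) and (280,380). Candidates by top crop pixel are knobs (259,135) small, (70,153) and (274,332). I choose (259,135), since its clamp is the smallest and the brim sits in its throat. The tray is at (588,258) with its ball at (600,234).

```bash
cat > h.py <<'E'
import numpy as np,cv2
from scipy.spatial.transform import Rotation as R
from cell import bot
np.set_printoptions(precision=4,suppress=True)
def ray_fixed(n,uv):
    c=bot.calibration(n);E=c["extrinsics"];d=np.linalg.inv(c["mtx"])@[uv[0],uv[1],1]
    return -E[:3,:3].T@E[:3,3],E[:3,:3].T@d
def atz(o,d,z): return o+d*(z-o[2])/d[2]
def tri(a,b):
    (o1,d1),(o2,d2)=a,b; d1=d1/np.linalg.norm(d1);d2=d2/np.linalg.norm(d2)
    s=np.linalg.lstsq(np.c_[d1,-d2],o2-o1,rcond=None)[0];p,q=o1+s[0]*d1,o2+s[1]*d2
    return (p+q)/2,np.linalg.norm(p-q)
def ray_wrist(uv,p,q):
    c=bot.calibration("wrist");K=c["mtx"];H=c["hand_eye"]
    x,y=(uv[0]-K[0,2])/K[0,0],(uv[1]-K[1,2])/K[1,1];r=np.hypot(x,y)+1e-12
    d=np.array([x/r*np.sin(r),y/r*np.sin(r),np.cos(r)])
    Rt=R.from_quat(q,scalar_first=True).as_matrix()
    return p+Rt@H[:3,3],Rt@H[:3,:3]@d
def down(yaw):  # tool z down, tool y (closing line) at angle yaw in world xy
    y=np.array([np.cos(yaw),np.sin(yaw),0]);z=np.array([0,0,-1.]);x=np.cross(y,z)
    return R.from_matrix(np.c_[x,y,z]).as_quat(scalar_first=True)
E
python3 - <<'E'
from h import *
s=lambda u,v:ray_fixed("scene",(180+u*.425,100+v*.425))
t=lambda u,v:ray_fixed("top",(140+u*.425,110+v*.425))
print("dot",tri(s(388,320),t(364,151)),atz(*t(364,151),.112),atz(*s(388,320),.112))
print("knobtop",tri(s(505,340),t(259,134)),atz(*t(259,134),.183))
print("hub",tri(s(487,322),t(288,174)),atz(*t(288,174),.14))
print("ball",tri(s(190,193),t(600,234)),atz(*t(600,234),.024),atz(*s(190,193),.024))
for n,p in (("corn",(548,290)),("corn",(578,306)),("corn",(624,228)),("corn",(593,212))): print(n,atz(*t(*p),.008))
print("jar",atz(*t(526,58),.062),"spool",atz(*t(602,78),.052),"block",atz(*t(686,196),.08))
print("foot",[atz(*t(*p),.012) for p in ((208,180),(216,222),(278,212))])
print(bot.read_tool_rot())
E
```

```text
dot (array([0.6223, 0.1522, 0.1075]), np.float64(0.0010743916376992231)) [0.6217 0.1513 0.112 ] [0.6244 0.1534 0.112 ]
knobtop (array([0.6286, 0.2902, 0.1874]), np.float64(0.0029042284026484606)) [0.6298 0.2897 0.183 ]
hub (array([0.583 , 0.26  , 0.1264]), np.float64(0.005552640324157183)) [0.5817 0.255  0.14  ]
ball (array([ 0.517 , -0.203 ,  0.0216]), np.float64(0.0013903483017370115)) [ 0.5171 -0.2033  0.024 ] [ 0.5181 -0.2012  0.024 ]
corn [ 0.4311 -0.127   0.008 ]
corn [ 0.4077 -0.1729  0.008 ]
corn [ 0.5286 -0.2427  0.008 ]
corn [ 0.5523 -0.195   0.008 ]
jar [ 0.7777 -0.0846  0.062 ] spool [ 0.7518 -0.2008  0.052 ] block [ 0.5704 -0.3196  0.08  ]
foot [array([0.589 , 0.3999, 0.012 ]), array([0.5241, 0.3844, 0.012 ]), array([0.5416, 0.2896, 0.012 ])]
[-0.      0.992   0.1261 -0.    ]
```

```bash
python3 - <<'E'
from h import *
for y in range(-180,180,30):
    q=bot.solve_ik([.6,.27,.26],down(np.radians(y)));q2=bot.solve_ik([.48,-.184,.1],down(np.radians(y+3)))
    print(y,q,q2)
E
```

```text
-180 [ 0.3108  0.5196  0.1787  1.2299  0.     -1.26  ] [-0.5097  0.3917 -0.4686  0.7105  0.     -2.1329]
-150 [ 0.3108  0.5196  0.1787  1.2299  0.     -1.7836] [-0.5097  0.3917 -0.4686  0.7105  0.     -2.6565]
-120 [ 0.3108  0.5196  0.1787  1.2299  0.     -2.3072] [-0.5097  0.3917 -0.4686  0.7105  0.      3.1031]
-90 [ 0.3108  0.5196  0.1787  1.2299  0.     -2.8308] [-0.5097  0.3917 -0.4686  0.7105  0.      2.5795]
-60 [0.3108 0.5196 0.1787 1.2299 0.     2.9288] [-0.5097  0.3917 -0.4686  0.7105  0.      2.0559]
-30 [0.3108 0.5196 0.1787 1.2299 0.     2.4052] [-0.5097  0.3917 -0.4686  0.7105  0.      1.5323]
0 [0.3108 0.5196 0.1787 1.2299 0.     1.8816] [-0.5097  0.3917 -0.4686  0.7105  0.      1.0087]
30 [0.3108 0.5196 0.1787 1.2299 0.     1.358 ] [-0.5097  0.3917 -0.4686  0.7105  0.      0.4851]
60 [0.3108 0.5196 0.1787 1.2299 0.     0.8344] [-0.5097  0.3917 -0.4686  0.7105  0.     -0.0385]
90 [0.3108 0.5196 0.1787 1.2299 0.     0.3108] [-0.5097  0.3917 -0.4686  0.7105  0.     -0.5621]
120 [ 0.3108  0.5196  0.1787  1.2299  0.     -0.2128] [-0.5097  0.3917 -0.4686  0.7105  0.     -1.0857]
150 [ 0.3108  0.5196  0.1787  1.2299  0.     -0.7364] [-0.5097  0.3917 -0.4686  0.7105  0.     -1.6093]
```

```bash
python3 - <<'E'
from h import *
q=down(np.radians(63))
bot.move_pose([.615,.275,.27],q)
p=bot.read_position();r=bot.read_tool_rot();im=bot.camera("wrist");cv2.imwrite("pics/w1.png",im[:,:,::-1])
print(p,r,bot.read_clock(),bot.read_ft_force())
for t in ("knob_mid","crank"): print(bot.search_frame("wrist",t))
E
```

```text
[0.6153 0.2741 0.27  ] [ 0.      0.2341  0.9722 -0.0001] 4.5333 [ 0.3193 -0.1468  0.1324]
[{'bbox': [560.0, 23.8, 70.3, 44.9], 'confidence': 0.81}, {'bbox': [332.7, 186.4, 27.3, 30.0], 'confidence': 0.71}, {'bbox': [38.6, 182.4, 45.8, 73.3], 'confidence': 0.48}, {'bbox': [56.6, 236.9, 14.3, 14.9], 'confidence': 0.29}, {'bbox': [0.0, 194.3, 13.5, 27.8], 'confidence': 0.18}]
[{'bbox': [280.5, 153.6, 80.9, 65.5], 'confidence': 0.69}, {'bbox': [477.5, 0.4, 151.4, 71.2], 'confidence': 0.62}]
```

View pics/w1.png

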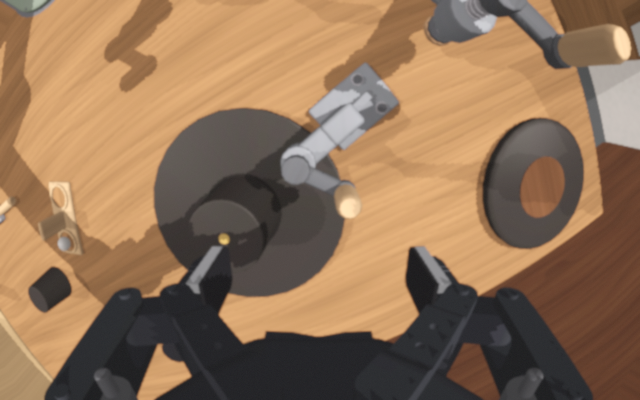

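The wrist view shows the small clamp with the brim in its throat: knob top at (349,208), hub at (296,165) and the crown's gold dot at (224,239). The choice holds, because the larger clamp at (540,40) is clearly bigger.

```bash
python3 - <<'E'
from h import *
p=np.array([.6153,.2741,.27]);r=[0,.2341,.9722,-.0001]
K=ray_wrist((349,208),p,r);H=ray_wrist((296,165),p,r);D=ray_wrist((224,239),p,r)
print("dot",atz(*D,.112))
t=lambda u,v:ray_fixed("top",(140+u*.425,110+v*.425))
print(tri(K,t(259,134)),tri(H,t(288,174)))
for q in (5.5,6):
  print(atz(*K,.192-.001273*q),atz(*H,.150-.001273*q))
a=[atz(*ray_wrist(u,p,r),.012) for u in ((368,65),(398,100),(308,112))];print(a)
E
python3 - <<'E'
import cv2;b=cv2.imread("pics/w1.png")[60:260,200:420];cv2.imwrite("pics/w1c.png",cv2.resize(b,(660,600),interpolation=3))
E
```

```text
dot [0.6254 0.151  0.112 ]
(array([0.6316, 0.2913, 0.1777]), np.float64(0.0018268625756235179)) (array([0.5887, 0.2602, 0.1082]), np.float64(0.004344115395955888))
[0.63   0.2921 0.185 ] [0.5865 0.2651 0.143 ]
[0.6302 0.2921 0.1844] [0.5866 0.265  0.1424]
[array([0.5275, 0.389 , 0.012 ]), array([0.5854, 0.4046, 0.012 ]), array([0.5484, 0.2919, 0.012 ])]
```

View pics/w1c.png

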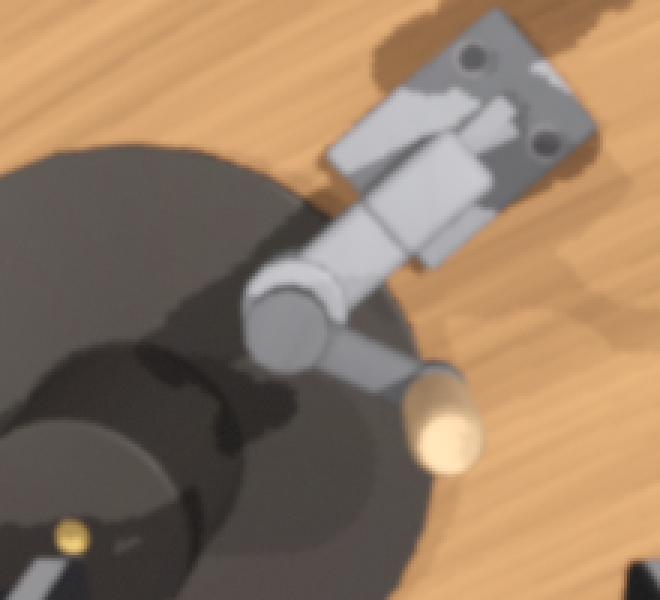

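```bash
cat > turn.py <<'E'
from h import *
import json
yaw=np.radians(12.2)
def turn(C,q0,q1,step=.4,gain=8e-5,fmax=30,speed=.08):
    """follow the crank circle from q0 to q1; correct centre C by the radial force"""
    f0=np.array(bot.read_ft_force());q=q0
    while q<q1-1e-6:
        q=min(q+step,q1);a=yaw-q;u=np.array([np.cos(a),np.sin(a)])
        hit=bot.move_linear([*(C+.05*u),.170-.001273*q+.008-bot.grip_depth],speed=speed,until_force=fmax)
        f=np.array(bot.read_ft_force());fr=f[:2]@u;ft=f[:2]@[u[1],-u[0]]
        print(round(q,2),f,"rad %.1f tan %.1f"%(fr,ft),bot.read_position(),hit)
        C=C+gain*fr*u
        if hit: break
    json.dump([list(C),q],open("st.json","w"));return C,q
E
python3 - <<'E'
from turn import *
k=np.array([.630,.292]);C=np.array([.588,.262])
q=down(np.radians(63));z=.1625+.008-bot.grip_depth
bot.move_pose([*k,.235],q)
print(bot.move_linear([*k,z],speed=.1,until_force=10),bot.read_clock())
bot.set_gripper(.15,20)
print(bot.read_position(),bot.read_ft_force(),bot.read_gripper_width(),bot.read_finger_force(),bot.read_clock())
print(bot.read_joint_positions())
im=bot.camera("wrist");cv2.imwrite("pics/w2.png",im[:,:,::-1])
E
```

```text
False 5.9083
[0.6303 0.2923 0.1521] [0.9603 1.6928 1.7415] 0.23695035795025757 23.122705307778233 6.5167
[0.3279 0.6492 0.1259 1.0466 0.0004 0.7991]
```

View pics/w2.png

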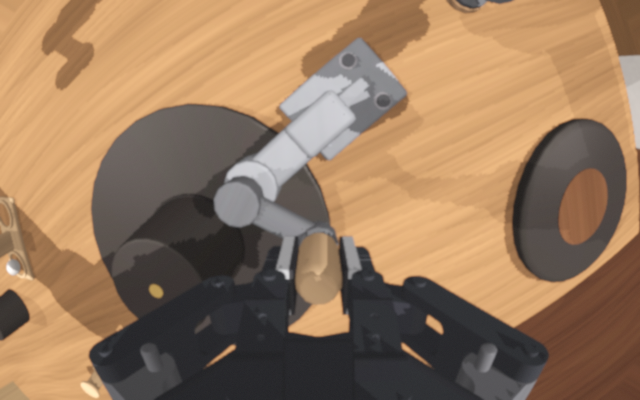

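The knob (320,268) sits between the pads; the hub is at (237,202). Now I turn it with force correction.

```bash
python3 - <<'E'
from turn import *
h=atz(*ray_wrist((237,202),np.array(bot.read_position()),bot.read_tool_rot()),.1425);print("hub",h)
k=np.array(bot.read_position())[:2];C0=np.array([.588,.262])*.5+h[:2]*.5
d=k-C0;print("r",np.hypot(*d));C=k-.05*d/np.hypot(*d)
q0=yaw-np.arctan2(d[1],d[0])+2*np.pi;print(C,q0)
turn(C,q0,q0+1.2,step=.3,speed=.05);print(bot.read_clock(),bot.read_gripper_width())
E
```

```text
hub [0.5897 0.2632 0.1425]
r 0.05099807737353526
[0.5897 0.2632] 5.874313399068546
6.17 [-2.7298 -2.0413  4.4726] rad -3.2 tan 1.1 [0.6372 0.2777 0.1516] False
6.47 [-2.5364 -0.8192  5.6862] rad -2.6 tan 0.8 [0.6391 0.2631 0.1513] False
6.77 [-4.5041 -0.5168  7.2517] rad -4.2 tan 1.7 [0.6365 0.2483 0.1509] False
7.07 [-3.1991  0.9662  6.2539] rad -3.2 tan 0.9 [0.6299 0.2352 0.1505] False
8.3667 0.2375295865925485
```

```bash
python3 - <<'E'
from turn import *
C,q=json.load(open("st.json"));C,q=turn(np.array(C),q,14.3,step=.45,speed=.08)
if q>14.2: C,q=turn(C,q,15.2,step=.3,speed=.05,fmax=20)
print(C,bot.read_clock(),bot.read_gripper_width(),bot.read_joint_positions())
im=bot.camera("wrist");cv2.imwrite("pics/w3.png",im[:,:,::-1])
E
```

```text
7.52 [-2.9715  2.9565  5.4901] rad -4.1 tan 1.0 [0.6136 0.2205 0.1499] False
7.97 [-2.1592  4.6165  4.9696] rad -4.8 tan 1.7 [0.593  0.2142 0.1494] False
8.42 [-0.2227  3.2213  5.939 ] rad -2.9 tan 1.3 [0.5715 0.2173 0.1488] False
8.87 [-0.4816  1.1367  6.3737] rad -0.4 tan 1.2 [0.5531 0.2293 0.1482] False
9.32 [-1.4594  1.5972  6.8031] rad 0.9 tan 2.0 [0.5415 0.2484 0.1477] False
9.77 [-2.2275  2.3886  7.6163] rad 2.5 tan 2.1 [0.5395 0.271  0.1471] False
10.22 [-0.8729  2.5845  8.1209] rad 2.2 tan 1.7 [0.5476 0.2922 0.1465] False
10.67 [0.4625 4.0097 6.1704] rad 3.2 tan 2.4 [0.5642 0.3076 0.146 ] False
11.12 [2.4764 2.4216 5.0595] rad 2.2 tan 2.7 [0.5859 0.3141 0.1454] False
11.57 [2.3698 0.9375 5.0248] rad 1.7 tan 1.9 [0.6082 0.3104 0.1448] False
12.02 [1.8321 0.4931 6.6169] rad 1.7 tan 0.9 [0.6266 0.2972 0.1442] False
12.47 [ 0.2482 -1.1382  7.1491] rad -0.1 tan 1.2 [0.6372 0.2774 0.1436] False
12.92 [-0.4081  0.0283  8.0566] rad -0.4 tan 0.0 [0.6381 0.255  0.143 ] False
13.37 [-1.5666 -0.0319  8.6613] rad -1.3 tan 0.9 [0.6294 0.2347 0.1425] False
13.82 [-1.8564  1.9195  7.856 ] rad -2.6 tan 0.6 [0.6128 0.2202 0.1419] False
14.27 [-1.099   0.9902  7.2804] rad -1.1 tan 1.0 [0.5916 0.2142 0.1413] False
14.3 [-0.6714  1.9312  6.3548] rad -2.0 tan 0.6 [0.5911 0.2142 0.1413] False
14.6 [-1.0103  1.0354  7.1879] rad -0.8 tan 1.2 [0.5759 0.2159 0.141 ] False
14.9 [0.6684 1.3207 6.4419] rad -1.5 tan 0.1 [0.5624 0.2218 0.1406] False
15.2 [-0.1121  1.1498  6.8638] rad -0.7 tan 0.9 [0.5511 0.2315 0.1402] False
[0.5881 0.2656] 16.8167 0.2332992148214818 [ 0.2748  0.4849 -0.1942  0.8917 -0.0012  0.7468]
```

View pics/w3.png

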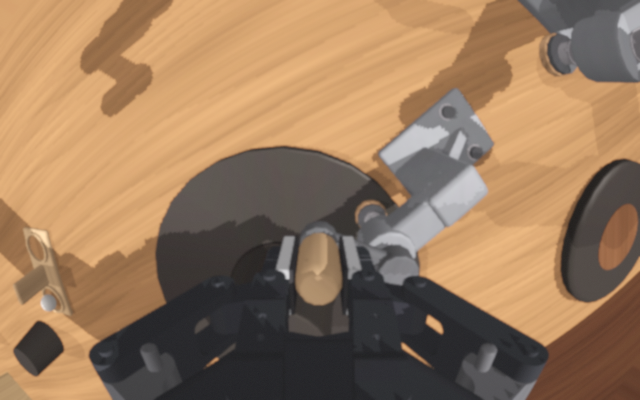

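The wrist view shows the crank arm now pointing left of the hub (395,262), with the knob still in the pads at (320,268) and the pad down on the brim. Now I release and look at the tray.

```bash
python3 - <<'E'
from h import *
bot.set_gripper(.6);p=np.array(bot.read_position())
bot.move_linear([p[0],p[1],.24],speed=.12)
im=bot.camera("top");cv2.imwrite("pics/t2.png",im[:,:,::-1])
bot.move_pose([.47,-.175,.20],down(np.radians(62)))
p=bot.read_position();r=bot.read_tool_rot();im=bot.camera("wrist");cv2.imwrite("pics/w4.png",im[:,:,::-1])
print(p,r,bot.read_clock())
for t in ("tray","finial_center"): print(bot.search_frame("wrist",t))
E
```

```text
[ 0.4705 -0.1744  0.2001] [0.0002 0.2414 0.9704 0.0001] 19.8917
[{'bbox': [287.7, 121.4, 58.0, 119.6], 'confidence': 0.78}]
[{'bbox': [305.8, 216.2, 18.5, 21.6], 'confidence': 0.64}, {'bbox': [257.2, 273.8, 26.9, 64.1], 'confidence': 0.56}]
```

View pics/w4.png

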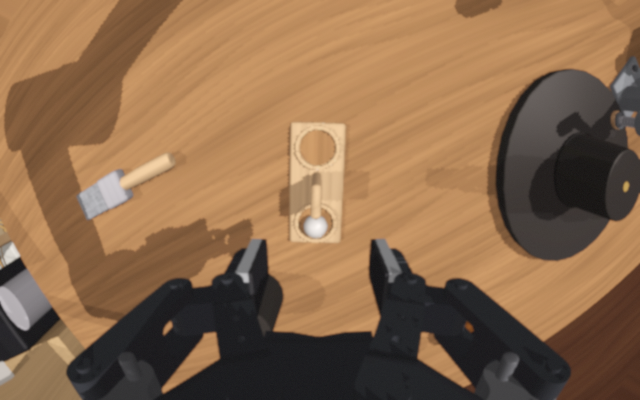

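The tray lies upright in the view: corners (291,123), (346,124), (341,242), (291,241), ball at (315,228), handle top around (316,195).

```bash
python3 - <<'E'
from h import *
p=np.array([.4705,-.1744,.2001]);r=[.0002,.2414,.9704,.0001]
c=np.array([atz(*ray_wrist(u,p,r),.008) for u in ((291,123),(346,124),(341,242),(291,241))]);print(c,c.mean(0))
for e in (c[2]-c[1],c[3]-c[0],c[1]-c[0],c[2]-c[3]): print(np.hypot(*e[:2]),np.degrees(np.arctan2(e[1],e[0])))
print("ball",atz(*ray_wrist((315,228),p,r),.022))
for u in ((317,176),(316,217)): print("hand",atz(*ray_wrist(u,p,r),.073))
a,b=cv2.imread("pics/top0.png"),cv2.imread("pics/t2.png")
w4=cv2.imread("pics/w4.png")[100:260,240:400]
cv2.imwrite("pics/mix.png",np.hstack([cv2.resize(w4,(480,480),interpolation=3)]))
E
```

```text
[[ 0.4065 -0.1752  0.008 ]
 [ 0.4353 -0.1233  0.008 ]
 [ 0.5556 -0.1903  0.008 ]
 [ 0.5266 -0.2423  0.008 ]] [ 0.481  -0.1828  0.008 ]
0.1377344222871507 -29.132429185311178
0.137570836159225 -29.198191887560967
0.05933992876137999 61.01689041773628
0.05949762835790484 60.858874970237984
ball [ 0.5203 -0.2064  0.022 ]
hand [ 0.4593 -0.1712  0.073 ]
hand [ 0.4932 -0.1903  0.073 ]
```

View pics/mix.png

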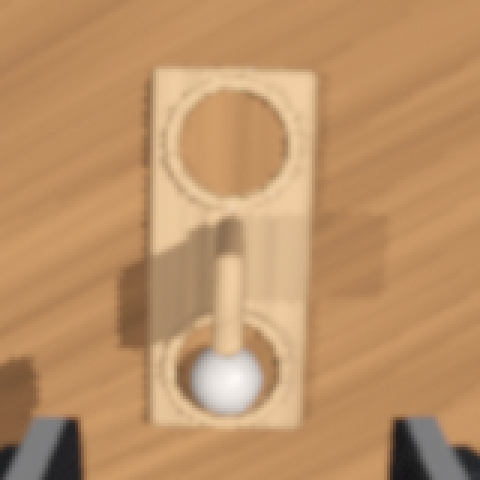

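```bash
python3 - <<'E'
from h import *
q=down(np.radians(60.8));c=[.4805,-.183]
bot.move_pose([*c,.12],q)
print(bot.move_linear([*c,.032],speed=.06,until_force=8))
bot.set_gripper(.3);bot.set_gripper(0.0,50)
print(bot.read_position(),bot.read_ft_force(),bot.read_gripper_width(),bot.read_finger_force())
bot.move_linear([*c,.06],speed=.04)
bot.move_linear([*c,.19],speed=.1)
print(bot.read_position(),bot.read_ft_force(),bot.read_gripper_width(),bot.read_finger_force(),bot.read_clock())
a=bot.camera("wrist");b=bot.camera("scene")
cv2.imwrite("pics/m2.png",np.hstack([cv2.resize(a[120:320,200:440],(480,400)),cv2.resize(b[130:290,190:318],(320,400),interpolation=3)])[:,:,::-1])
E
```

```text
False
[ 0.4805 -0.1829  0.032 ] [0.5109 0.9088 0.1543] 0.10893159283164341 51.986650228500366
[ 0.48   -0.1828  0.1893] [-0.3277 -1.1242 -0.9671] 0.11202622164773887 51.83225870132446 24.9667
```

View pics/m2.png

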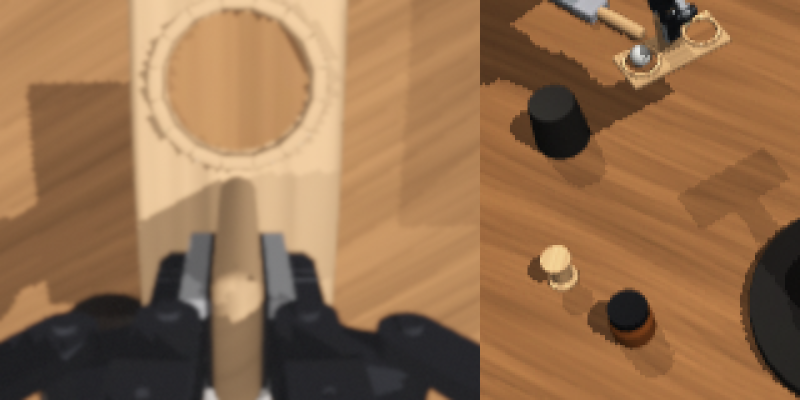

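The gripper holds the tray level by the handle, with the ball in its pocket at (640,55) in the right half.

```bash
python3 - <<'E'
from h import *
b=cv2.imread("pics/t2.png")
c=[.575,.065]
bot.move_linear([*c,.19],speed=.1);bot.move_linear([*c,.145],speed=.05);bot.wait(.5)
print(bot.read_position(),bot.read_ft_force(),bot.read_gripper_width(),bot.read_clock(),R.from_quat(bot.read_tool_rot(),scalar_first=True).as_matrix()[:,2])
a=bot.camera("top");s=bot.camera("scene")
cv2.imwrite("pics/m3.png",np.hstack([cv2.resize(a[110:240,200:340],(400,371),interpolation=3),cv2.resize(s[180:310,260:400],(400,371),interpolation=3)])[:,:,::-1])
E
```

```text
[0.5751 0.065  0.1451] [-0.0181  0.0755 -1.4154] 0.11374749612982481 29.4167 [ 0.0002 -0.     -1.    ]
```

View pics/m3.png

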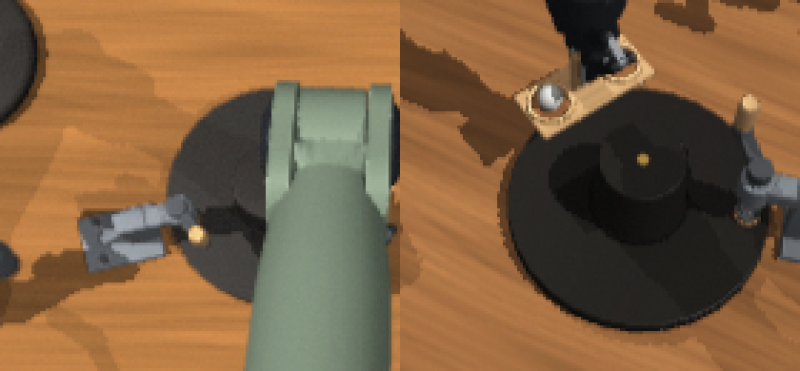

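The ball is in its pocket at (550,97), and the tray is level and clear of the crown. The crown dot is at scene px (345,236), the same as before, so the form hasn't moved. I'll check that the crank stayed put, then hand in.

```bash
python3 - <<'E'
from h import *
k=atz(*ray_fixed("top",(269,191.9)),.1727)[:2];d=k-[.5885,.264];a=np.arctan2(d[1],d[0])
q=np.radians(12.2)-a+4*np.pi;print(k,np.hypot(*d),q)
if abs(q-15.2)<.3: print(bot.close_job())
E
```

```text
[0.5513 0.2272] 0.052301963368589395 15.14029783595355
the job is handed in; nothing more can be done
None
```

The job is handed in. The small clamp is tightened to a crank angle of about 15.1 rad, which is past the 14.6 at which the pad presses 13 N. The tray is held still and level about 25 mm from the crown, base at the crown's top height, with the ball in its pocket and the hat form unmoved in the scene view.

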